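# Clamp the white standard on the colour meter

## Task

Get the colour meter ready for its white calibration: slide its sample clamp open, stand the white standard upright on the bed with its white face towards the port, and slide the clamp up again until the block is held squarely and snugly between its pad and the port, so that the white face lies flush on the port under roughly 5 N of the pad's spring. Do it gently, without ramming the block into the port or tipping it over, and leave everything else on the bench where it is.

Things in the scene. Friction and masses are not known exactly. Their poses are not given: they have to be found in the camera images.
- meter: the colour meter: white instrument fixed to the bench, 280 mm deep, 220 wide, 235 high (front part 155 high). Origin on the bench, straight below the centre of the port face; x level, into the instrument, z up. The housing begins at x = +30 mm; the bed, on which standards stand before the port, runs out to -x
- bed (a point): point on the bed's flat top, 75 mm in front of the port face (meter x = -75 mm), 25 mm above the bench; meter's axes. The aluminium bed spans meter x = -270 to +30 mm, 110 mm wide. Two steel guide rods (12 mm thick, tops 37 mm above the bench) lie along it at y = +-46 mm, 80 mm clear between them; an end plate 42 mm high stands at x = -262 to -274
- port: the measuring port: fixed black square nose, 50 by 50 mm, that sticks out 30 mm from the housing over the bed; a dark round aperture in its flat face. Origin and axes as meter: the face is the plane x = 0, its centre 61 mm above the bench
- clamp: the sample clamp: carriage on the rods. It slides along meter x (+x closes) and stays where it is left, by a drag of about 10 N. Origin on the bench, 60 mm ahead (+x) of the grip's centre; meter's axes; its x in the meter's frame runs from -150 mm (open) to 0. Saddle 118 mm wide, clamp x = -95 to -30, 50 high; grey pillar 50 mm wide, x = -77 to -43, up to 90 mm above the bench
- pad_zone (a point): foremost place the pad's face can have: clamp x = 0, 61 mm above the bench, fixed to the carriage. The pad, a black rubber square 40 by 40 mm, is on a screwed plunger and its face stands up to 12 mm farther back (not measured: feel for it; the screw stays as it is). The pad is sprung: about 3.5 N per mm, gives 6 mm before it is solid. Plunger knob behind, to clamp x = -110
- grip (a point): centre of the clamp's orange grip paddle, at clamp x = -60 mm and 107 mm above the bench; meter's axes. The upright paddle is 16 mm thick (x), 60 mm wide (y), and reaches from 85 to 130 mm above the bench
- white: the white calibration standard: an upright block 50 mm deep (its x), 60 mm wide (its y) and 70 mm tall, about 0.25 kg, standing loose on the bench; black plastic with a white ceramic tile, 10 mm thick, over its whole +x face (seen from above as a white strip along that edge, with a white dot on the top). Origin at the centre of its underside; +x is the outward normal of the white face
- white_face (a point): centre of the white face of the white standard, 25 mm in front of its origin and 36 mm above its underside
- green: the green standard: same block as the white one, but its tile is green. Origin at the centre of its underside
- black: the black standard: same block as the white one, but all black. Origin at the centre of its underside
- brush: bench brush with a round handle, 170 mm long, lying down
- scoop: black plastic scoop, 27 mm bowl radius, about 145 mm long, lying down. Origin at the centre of its underside
- bowl_a: clear glass bowl, 96 mm across, 55 mm high. Origin at the centre of its underside
- bowl_b: clear glass bowl, 96 mm across, 55 mm high. Origin at the centre of its underside
- dishes: stack of six clear petri dishes, 90 mm across, 80 mm high. Origin at the centre of its underside
- jar: closed black plastic jar, 64 mm across, 85 mm high. Origin at the centre of its underside
Things that resemble listed ones, but are neither listed nor needed, are in the scene too. What is shaped like the white but blue is not meant.

How it is judged (in metres and radians):
At the end, for the whole second after the job is handed in: The white standard stands upright and still on the bed (within 0.06 rad), its white face flush on the port (within 3 mm and 0.06 rad, centred sideways within 12 mm); it presses on the port with 1.5 to 9.5 N and the clamp's pad presses on it with 1.5 to 10.5 N (contact force between white and port between 1.5 and 9.5 N and contact force between white and clamp between 1.5 and 10.5 N and x of white_face in the frame of port between -0.003 and 0.003 m and y of white_face in the frame of port between -0.012 and 0.012 m and angle between the x axis of white and the x axis of port, either way round below 0.06 rad and angle between white's own z axis and vertical below 0.06 rad and linear speed of white below 0.01 m/s); the robot touches nothing.
It fails at once if the white standard rammed against the port with more than 22 N (contact force between white and port above 22 N).
It fails at once if the white standard tipped by more than 0.5 rad (angle between white's own z axis and vertical above 0.5 rad).
It fails at once if another thing on the bench (green or black standard, brush, scoop, bowls, dishes, jar) moved by more than 25 mm (distance of any of green, black, brush, scoop, bowl_a, bowl_b, dishes, jar from where it was at the start of the episode above 0.025 m).
It also fails if it takes over 72 s, if anything falls off the work surface, if the arm or the gripper's body presses on something with over 40 N, if the wrist force passes 120 N, or if a joint passes its speed limit or range.

## Robot

A 7-joint arm with a two-finger parallel gripper is mounted at the origin on the work surface. World frame = base frame: x ahead of the robot, y to its left, z up, the work surface at z = 0. Lengths are in mm, angles in degrees, forces in N, time in s.
With the tool pointing down it reaches from about 350 to 900 mm from the base axis. Payload 8.1 kg.
Tool frame: the origin (TCP) lies on the centre line of the jaws, within the pads' length; the fingertips stand 8 mm ahead of it and the grasp point (between the pads) lies 11 mm behind it; z points along the fingers, y is the line along which they close (so a half turn about z gives the same grasp; the last joint's range is limited). The gripper opens to 92 mm and grips with 3 to 60 N. Pads are 19 mm wide; open, the fingers measure 130 mm over their backs; the gripper's body (75 mm by 190 mm) begins 47 mm behind the grasp point.
Start: joints at [58.923, 24.895, 1.432, 90.138, -0.665, 64.973, -4.303], TCP at [266.078, -565.547, 234.742] pointing down, gripper open.
Joint ranges: [-149.89, 149.89], [-25.12, 119.58], [-72.63, 75.52], [4.76, 147.25], [-75.54, 255.54], [6.69, 114.76], [-157.13, 157.13]. Speed limits (degrees/s): [127.2, 127.2, 172.46, 172.46, 180, 180, 180].

## Interface

Orientations are given as a 3x3 rotation matrix whose columns are the frame's x, y, z axes.
In Python, from rig import env, viewer gives the robot as it stands.
- The arm moves only by the tool carry_out, never from a script. Its argument "steps" is a list of rows, each a list of 7 numbers: the shift along the tool's x, y, z in m, then the turn, a rotation vector about the tool's x, y, z in rad, then the closure, from 0 (fully open) to 1 (shut). In form: [[dx, dy, dz, rx, ry, rz, hand], ...]. A call has 1 to 10 rows; each row shifts and turns the commanded pose from where the row before left it, along the tool's axes as they then stand; what a row does not reach is not made up. A row lasts 1/12 s, in which the tool goes at most 41.7 mm and 7.16 degrees, less where a joint would pass 70% of its speed; a pose out of reach is approached as far as the arm can. A call is refused whole if a number of a shift passes 0.0417 or a number of a turn 0.125, either way. A call with a gripper value outside its range is refused whole. The fingers move at their own pace and stop on an object; the grip force is fixed at half the most. Time passes only in rows, so rows that do not move let the fingers close. It gives the time, the measured TCP pose, the force, the opening and the grip force at its end, in the units of the state.
- env.get_state(): the state, without advancing time (a new reading comes with each control period).
- viewer.get_image(name): name is "scene" or "side" or "wrist"; returns a dict with "img" (384x512x3 uint8, blue, green, red), "depth" (384x512 float32, mm along the optical axis (not along the pixel's ray), 0 where there is no reading), "intrinsics" (3x3 intrinsics, pixels), "origin" and "orientation" of the camera in the world. Camera axes: x right, y down, z forward; pixel columns grow to the right and rows downward; lengths in mm; the calibration is good to about 2 mm. A picture is of the moment at which its call begins.
- env.finish_job(): hands the job in; it is judged then, once.
The state is a dict: "time_s": time; "joints": joint angles; "dq": joint speeds; "joint_efforts": joint torques, N m; "tool_pos": TCP position; "ee_rot": TCP orientation; "ft_force": force on the tool from outside, world axes, zero at the start; "ft_torque": the same for the moment, N m; "gripper_width": opening from 0.0 (shut) to 1.0 (fully open); "gripper_force": force on a finger pad.
Only numpy, scipy, OpenCV 4.12 (cv2) and the standard library are available. Lean on these libraries where they do the work, as an engineer would, in place of code of your own. Each camera call takes 0.05 s, during which the arm holds its last target. There are 200 camera calls.

## Working session

There is one attempt and no reset: what is moved stays moved. The work goes in short steps, Python scripts to look and compute and a tool call to move; the robot and the scene stay as the last step left them, time stands still between calls to the robot, and variables do not carry over. Pictures are saved under pics/ and viewed, at most 10 in all, crops included, and the job is handed in when it is done.

Besides the shell and the picture viewer there is one more tool, called by a JSON object that holds its "name" and its "arguments". carry_out: Moves the arm, as the interface text tells. Its arguments: {"type":"object","properties":{"steps":{"type":"array"}},"required":["steps"]}

```bash
mkdir -p pics
cat > h.py <<'E'
import numpy as np, cv2
from rig import env, viewer
def grab(n,save=None):
    d=viewer.get_image(n); d={k:(np.array(v) if not isinstance(v,str) else v) for k,v in d.items()}
    if save: cv2.imwrite('pics/'+save,d['img']); np.savez('pics/'+save[:-4]+'.npz',**d)
    return d
def load(s): return dict(np.load('pics/'+s+'.npz'))
def ray(d,u,v,z):
    K=d['intrinsics'];R=d['orientation'];o=d['origin']
    r=R@np.array([(u-K[0,2])/K[0,0],(v-K[1,2])/K[1,1],1]); return o+r*(z-o[2])/r[2]
def cloud(d):
    K=d['intrinsics'];D=d['depth'];v,u=np.indices(D.shape)
    p=np.stack([(u-K[0,2])/K[0,0]*D,(v-K[1,2])/K[1,1]*D,D],-1)@d['orientation'].T+d['origin']
    p[D==0]=np.nan; return p
def st():
    s=env.get_state(); print(s['time_s'],np.round(s['tool_pos'],1),np.round(s['ft_force'],1),s['gripper_width'],s['gripper_force'],np.round(s['joints'],1)); return s
E
python3 - <<'E'
from h import *
s=st(); print(np.round(s['ee_rot'],3))
for n in('scene','side','wrist'):
    d=grab(n,n+'0.png'); print(n,np.round(d['origin']),np.round(d['orientation'],2).tolist(),d['intrinsics'][0])
E
```

```text
0.0 [ 265.8 -565.1  233.9] [ 0.5 -0.4  0.3] 1.0002737349173698 0.0 [58.9 24.9  1.4 90.2 -0.7 65.  -4.3]
[[ 0.905  0.426 -0.001]
 [ 0.426 -0.905  0.001]
 [-0.    -0.002 -1.   ]]
scene [ 971.  250. 1090.] [[-0.7, 0.61, -0.37], [0.71, 0.61, -0.35], [0.01, -0.51, -0.86]] [437.23361297   0.         260.75065043]
side [187. 479. 782.] [[-0.87, -0.33, 0.36], [-0.49, 0.59, -0.64], [-0.0, -0.73, -0.68]] [443.04464293   0.         253.91332871]
wrist [ 331. -535.  385.] [[0.43, -0.87, -0.24], [-0.9, -0.41, -0.11], [-0.0, 0.27, -0.96]] [337.67902273   0.         258.00746589]
```

View pics/scene0.png

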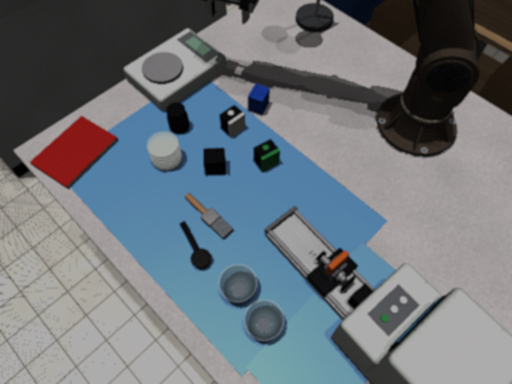

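View pics/side0.png

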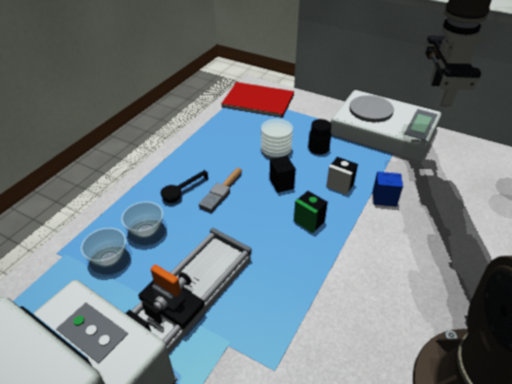

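Scene view: the white standard is at about (232,120), a black block with a white side. Look-alikes are blue (259,98), green (266,155), black (214,161) and the dish stack (164,150). The clamp grip is at (339,261) and the bed runs from (283,225) to (360,300). I choose (232,120) by its white tile, and will check it in one crop.

Run:
```python
from h import *
A=load('scene0');B=load('side0')
c1=cv2.resize(A['img'][85:175,190:290],(400,360),interpolation=cv2.INTER_CUBIC)
c2=cv2.resize(B['img'][140:240,260:360],(360,360),interpolation=cv2.INTER_CUBIC)
c3=cv2.resize(A['img'][200:320,255:375],(400,400),interpolation=cv2.INTER_CUBIC)
c4=cv2.resize(B['img'][220:350,120:260],(400,371),interpolation=cv2.INTER_CUBIC)
im=np.zeros((800,800,3),np.uint8);im[:360,:400]=c1;im[:360,400:760]=c2;im[370:770,:400]=c3;im[370:741,400:]=c4
cv2.imwrite('pics/crop0.png',cv2.resize(im,(600,600)))
for nm,d,(x,y,w,h) in(('scene',A,(215,100,35,42)),('side',B,(322,150,40,50))):
    p=cloud(d)
    sub=p[y:y+h,x:x+w].reshape(-1,3); t=sub[(sub[:,2]>66)&(sub[:,2]<76)]
    r=cv2.minAreaRect(t[:,:2].astype(np.float32)); print(nm,'white top',len(t),r,t.mean(0))
    hsv=cv2.cvtColor(d['img'],cv2.COLOR_BGR2HSV)
    m=cv2.inRange(hsv,(4,150,120),(18,255,255))>0
    q=p[m]; b=(q[:,2]>80)&(q[:,2]<140); 
    print(nm,'orange',b.sum(),np.nanmedian(q[b],0),np.nanmax(q[b],0)); t=q[b&(q[:,2]>125)]
    if len(t)>4: print(cv2.minAreaRect(t[:,:2].astype(np.float32)))
    # meter front top box (z~155) and rear 235
    for lo,hi in((148,162),(228,242)):
        s=p[(p[...,2]>lo)&(p[...,2]<hi)&(p[...,0]>300)&(p[...,1]>100)]
        if len(s)>50: print(nm,'meter',lo,len(s),cv2.minAreaRect(s[:,:2].astype(np.float32)))
    print('pt',p[160,214] if nm=='scene' else p[160,282])
```

```text
scene white top 245 ((427.0750732421875, -391.21527099609375), (52.811134338378906, 60.17124938964844), 88.70912170410156) [ 427.83184737 -392.13356131   69.04384605]
scene orange 132 [579.04610985 132.27003461 128.85753273] [605.02015178 140.43438237 132.93917812]
((577.3906860351562, 132.03221130371094), (13.765278816223145, 55.30387878417969), 85.63097381591797)
scene meter 148 4681 ((594.9454345703125, 311.3616943359375), (149.652587890625, 218.4738311767578), 84.87397003173828)
scene meter 228 7857 ((604.6026611328125, 428.2889404296875), (173.81991577148438, 215.7410125732422), 84.82383728027344)
pt [ 573.26269365 -307.25974125   69.58260806]
side white top 309 ((426.81298828125, -333.3818359375), (171.90255737304688, 60.603240966796875), 86.48473358154297) [ 422.28524183 -389.6911236    69.27210782]
side orange 189 [571.48531482 133.93088888 129.26492912] [601.33867467 142.03112999 132.25370256]
((573.4833374023438, 133.0009002685547), (14.27955436706543, 56.10685348510742), 84.95054626464844)
side meter 148 6688 ((588.9315795898438, 285.3511657714844), (96.50650787353516, 216.8658905029297), 84.64985656738281)
side meter 228 4951 ((595.3321533203125, 382.221435546875), (79.45325469970703, 211.53884887695312), 84.82538604736328)
pt [ 566.32177492 -333.22885775   69.68291967]
```

View pics/crop0.png

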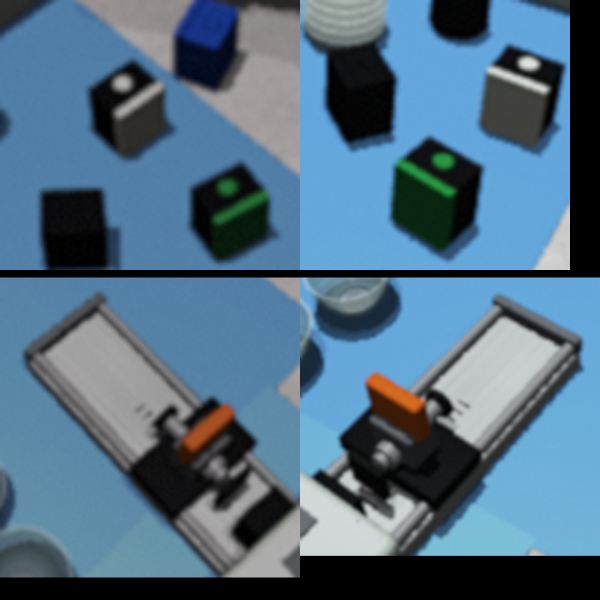

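The crop confirms it: the white standard has its white strip and dot, with the face pointing about world +y. It stands at about (427,-391) with yaw of roughly 88.7°. Meter +x has a yaw of about 84.85°, and the grip is at about (577,132.5). I go to the clamp first.

{"name": "carry_out", "arguments": {"steps": [[0.0289,-0.0249,0,0,0,0,0],[0.0289,-0.0249,0,0,0,0,0],[0.0289,-0.0249,0,0,0,0,0],[0.0289,-0.0249,0,0,0,0,0],[0.0289,-0.0249,0,0,0,0,0],[0.0289,-0.0249,0,0,0,0,0],[0.0289,-0.0249,0,0,0,0,0],[0.0289,-0.0249,0,0,0,0,0],[0.0289,-0.0249,0,0,0,0,0],[0.0289,-0.0249,0,0,0,0,0]]}}

```text
time_s: 0.98
tool_pos: [421.8, -215.4, 234.8]
ee_rot: [[0.905, 0.426, 0.0], [0.426, -0.905, -0.0], [-0.0, 0.0, -1.0]]
ft_force: [0.1, -0.2, -0.1]
gripper_width: 0.999
gripper_force: 0.0
```

{"name": "carry_out", "arguments": {"steps": [[0.0289,-0.0249,0,0,0,0,0],[0.0289,-0.0249,0,0,0,0,0],[0.0289,-0.0249,0,0,0,0,0],[0.0289,-0.0249,0,0,0,0,0],[0.0289,-0.0249,0,0,0,0,0],[0.0289,-0.0249,0,0,0,0,0],[0.0289,-0.0249,0,0,0,0,0],[0.0289,-0.0249,0,0,0,0,0],[0.0289,-0.0249,0,0,0,0,0],[0.0289,-0.0249,0,0,0,0,0]]}}

```text
time_s: 1.82
tool_pos: [577.4, 132.8, 234.5]
ee_rot: [[0.905, 0.425, -0.0], [0.425, -0.905, -0.0], [-0.0, 0.0, -1.0]]
ft_force: [0.3, -0.8, 0.4]
gripper_width: 1.001
gripper_force: 0.0
```

{"name": "carry_out", "arguments": {"steps": [[0,0,0,0,0,-0.116,0],[0,0,0,0,0,-0.116,0],[0,0,0,0,0,-0.116,0],[0,0,0,0,0,-0.116,0],[0,0,0,0,0,-0.116,0],[0,0,0,0,0,-0.116,0],[0,0,0,0,0,-0.116,0],[0,0,0,0,0,-0.116,0],[0,0,0,0,0,-0.115,0],[0,0,0,0,0,0,0]]}}

```text
time_s: 2.65
tool_pos: [577.0, 130.8, 234.3]
ee_rot: [[0.083, 0.997, -0.001], [0.997, -0.083, -0.0], [-0.0, -0.001, -1.0]]
ft_force: [0.7, -0.1, 0.1]
gripper_width: 0.999
gripper_force: 0.0
```

```bash
cat >> h.py <<'E'
def orange(d):
    p=cloud(d);hsv=cv2.cvtColor(d['img'],cv2.COLOR_BGR2HSV)
    m=cv2.inRange(hsv,(4,150,60),(18,255,255))>0
    q=p[m];t=q[(q[:,2]>122)&(q[:,2]<140)]
    print('paddle top',len(t),t[:,2].mean(),cv2.minAreaRect(t[:,:2].astype(np.float32)))
E
python3 - <<'E'
from h import *
s=st(); print(np.round(s['ee_rot'],4))
d=grab('wrist','w1.png'); orange(d)
E
```

```text
2.65 [577.  130.8 234.3] [ 0.7 -0.1  0.1] 0.9987136607861068 0.0 [  4.4  25.4 -31.9  92.9  14.4  65.8 -35.7]
[[ 8.290e-02  9.966e-01 -8.000e-04]
 [ 9.966e-01 -8.290e-02 -2.000e-04]
 [-3.000e-04 -8.000e-04 -1.000e+00]]
paddle top 254 130.24842198274538 ((586.1708374023438, 135.30081176757812), (6.656761646270752, 26.57084083557129), 84.05936431884766)
```

View pics/w1.png

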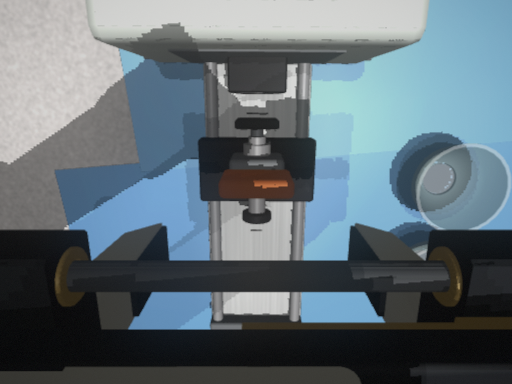

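The wrist view shows the paddle at u 219-291, v 170-197, partly shaded. The port nose is at u 229-288, v about 55-93, and the rods are at u≈212 and 304. I take the paddle, rods and port with a darker mask.

Run:
```python
from h import *
d=load('w1');p=cloud(d);hsv=cv2.cvtColor(d['img'],cv2.COLOR_BGR2HSV)
m=cv2.inRange(hsv,(2,100,30),(20,255,255))>0; m[:150]=0;m[215:]=0
q=p[m];print(m.sum(),np.nanpercentile(q[:,2],[5,50,95]))
t=q[q[:,2]>126]; print('pad top',len(t),cv2.minAreaRect(t[:,:2].astype(np.float32)))
u=np.array([.083,.9966]);w=np.array([.9966,-.083])
# port top z~86
s=p[50:100,215:300].reshape(-1,3);s=s[abs(s[:,2]-86)<4];print('port top',len(s),np.median(s[:,2]));pw=s[:,:2]@w;pu=s[:,:2]@u
print('lat',np.percentile(pw,[1,99]),'along',np.percentile(pu,[1,99]),cv2.minAreaRect(s[:,:2].astype(np.float32)))
print('paddle lat/along',np.percentile(t[:,:2]@w,[1,99]),np.percentile(t[:,:2]@u,[1,99]))
# rods per row: bright crest height ~37
pts=[[],[]]
for v in list(range(100,135,3))+list(range(205,235,3)):
  for k,(a,b) in enumerate(((198,224),(290,316))):
    z=p[v,a:b]; z=z[abs(z[:,2]-36)<3]
    if len(z): pts[k].append(z.mean(0))
for k in(0,1):
  P=np.array(pts[k]);f=np.polyfit(P[:,1],P[:,0],1);print('rod',len(P),f,np.degrees(np.arctan2(1,f[0])),'x at y=132',np.polyval(f,132), 'lat',np.median(P[:,:2]@w))
```

```text
1982 [ 99.78699227 129.94406266 131.6649754 ]
pad top 1397 ((574.9140625, 132.90093994140625), (15.426223754882812, 58.390262603759766), 85.09058380126953)
port top 2203 86.71261204790028
lat [538.137766   587.84138941] along [252.92178179 281.4826572 ] ((582.9244384765625, 219.5796661376953), (28.685571670532227, 69.93319702148438), 84.98654174804688)
paddle lat/along [533.83056879 590.24049163] [172.67182424 187.34514059]
rod 22 [8.85083128e-02 5.18046895e+02] 84.94202733075616 x at y=132 529.7299925369622 lat 516.9277730471276
rod 22 [8.66685229e-02 6.09738246e+02] 85.04663696140054 x at y=132 621.178490812726 lat 608.0649395412606
```

{"name": "carry_out", "arguments": {"steps": [[0.0019,-0.0022,0.012,0,0,0.005,0],[0,0,0.02,0,0,0,0],[0,0,0.02,0,0,0,0],[0,0,0.02,0,0,0,0],[0,0,0.02,0,0,0,0],[0,0,0.015,0,0,0,0],[0,0,0.015,0,0,0,0],[0,0,0.01,0,0,0,0],[0,0,0.006,0,0,0,0],[0,0,0,0,0,0,0]]}}

```text
time_s: 3.53
tool_pos: [574.5, 133.0, 95.6]
ee_rot: [[0.095, 0.996, -0.002], [0.996, -0.095, -0.001], [-0.001, -0.002, -1.0]]
ft_force: [-0.7, 0.3, 0.7]
gripper_width: 0.996
gripper_force: 0.0
```

{"name": "carry_out", "arguments": {"steps": [[0,0,0,0,0,0,0.3],[0,0,0,0,0,0,0.3],[0,0,0,0,0,0,0.3],[0,0,0,0,0,0,0.5],[0,0,0,0,0,0,0.5],[0,0,0,0,0,0,0.5],[0,0,0,0,0,0,0.5],[0,0,0,0,0,0,0.5]]}}

```text
time_s: 4.2
tool_pos: [575.6, 133.2, 97.1]
ee_rot: [[0.093, 0.996, 0.001], [0.996, -0.093, 0.0], [0.0, 0.001, -1.0]]
ft_force: [1.4, -0.3, 3.8]
gripper_width: 0.655
gripper_force: 30.0
```

{"name": "carry_out", "arguments": {"steps": [[-0.006,0,0,0,0,0,0.5],[-0.013,0,0,0,0,0,0.5],[-0.016,0,0,0,0,0,0.5],[-0.018,0,0,0,0,0,0.5],[-0.018,0,0,0,0,0,0.5],[-0.018,0,0,0,0,0,0.5],[-0.018,0,0,0,0,0,0.5],[-0.014,0,0,0,0,0,0.5],[-0.009,0,0,0,0,0,0.5],[-0.004,0,0,0,0,0,0.5]]}}

```text
time_s: 5.03
tool_pos: [563.7, 1.3, 97.2]
ee_rot: [[0.091, 0.996, 0.003], [0.996, -0.091, 0.003], [0.004, 0.002, -1.0]]
ft_force: [5.6, 10.3, -3.8]
gripper_width: 0.652
gripper_force: 30.0
```

{"name": "carry_out", "arguments": {"steps": [[0,0,0,0,0,0,0.5],[0,0,0,0,0,0,0.5]]}}

```text
time_s: 5.2
tool_pos: [563.7, 1.0, 97.1]
ee_rot: [[0.091, 0.996, 0.002], [0.996, -0.091, 0.002], [0.002, 0.002, -1.0]]
ft_force: [4.7, 2.4, 1.3]
gripper_width: 0.652
gripper_force: 30.0
```

{"name": "carry_out", "arguments": {"steps": [[0,0,0,0,0,0,0],[0,0,0,0,0,0,0],[0,0,0,0,0,0,0],[0,0,0,0,0,0,0],[0,0,-0.01,0,0,0,0],[0,0,-0.025,0,0,0,0],[0,0,-0.035,0,0,0,0],[0,0,-0.035,0,0,0,0],[0,0,-0.025,0,0,0,0],[0,0,-0.01,0,0,0,0]]}}

```text
time_s: 6.03
tool_pos: [564.1, 0.4, 241.6]
ee_rot: [[0.093, 0.996, 0.006], [0.996, -0.093, 0.0], [0.001, 0.006, -1.0]]
ft_force: [0.7, 0.1, -0.5]
gripper_width: 1.002
gripper_force: 0.0
```

{"name": "carry_out", "arguments": {"steps": [[-0.037,-0.0092,0,0,0,0,0],[-0.037,-0.0092,0,0,0,0,0],[-0.037,-0.0092,0,0,0,0,0],[-0.037,-0.0092,0,0,0,0,0],[-0.037,-0.0092,0,0,0,0,0],[-0.037,-0.0092,0,0,0,0,0],[-0.037,-0.0092,0,0,0,0,0],[-0.037,-0.0092,0,0,0,0,0],[-0.037,-0.0092,0,0,0,0,0],[-0.035,-0.0092,0,0,0,0,0]]}}

```text
time_s: 6.87
tool_pos: [435.4, -360.0, 236.8]
ee_rot: [[0.094, 0.996, -0.0], [0.996, -0.094, -0.0], [-0.0, -0.0, -1.0]]
ft_force: [1.0, -0.4, 0.1]
gripper_width: 1.002
gripper_force: 0.0
```

{"name": "carry_out", "arguments": {"steps": [[-0.035,-0.0085,0,0,0,-0.068,0],[0,0,0,0,0,0,0],[0,0,0,0,0,0,0]]}}

```text
time_s: 7.12
tool_pos: [423.3, -394.3, 236.2]
ee_rot: [[0.03, 1.0, -0.001], [1.0, -0.03, 0.0], [0.0, -0.001, -1.0]]
ft_force: [0.4, 0.7, -0.0]
gripper_width: 0.997
gripper_force: 0.0
```

Run:
```python
from h import *
s=st(); print(np.round(s['ee_rot'],4))
d=grab('wrist','w2.png');p=cloud(d)
c=p.reshape(-1,3);m=(abs(p[...,2]-70)<4)&(abs(p[...,0]-427)<50)&(abs(p[...,1]+391)<50)
n,l,stt,cen=cv2.connectedComponentsWithStats(m.astype(np.uint8))
for i in range(1,n):
    if stt[i,4]>200:
        t=p[l==i];print(stt[i],cv2.minAreaRect(t[:,:2].astype(np.float32)),np.percentile(t,[1,99],axis=0).round(1).tolist())
for nm in('scene','side'):
    d=grab(nm,nm+'1.png');orange(d)
```

```text
7.1167 [ 423.3 -394.3  236.2] [ 0.4  0.7 -0. ] 0.997202736637606 0.0 [ 56.1  22.9 -25.5  95.   10.7  64.6  26. ]
[[ 2.990e-02  9.996e-01 -1.200e-03]
 [ 9.996e-01 -2.990e-02  3.000e-04]
 [ 3.000e-04 -1.200e-03 -1.000e+00]]
[ 228  146   64   52 3176] ((423.4693298339844, -393.6632080078125), (50.394004821777344, 59.783695220947266), 87.18205261230469) [[393.9, -418.1, 68.5], [452.4, -368.4, 72.6]]
paddle top 140 128.0784242522324 ((567.0985107421875, 0.6162891387939453), (15.776288986206055, 56.49075698852539), 85.98976135253906)
paddle top 180 127.90317907343827 ((561.4226684570312, 2.365459442138672), (14.402474403381348, 55.7104377746582), 85.87751770019531)
```

View pics/w2.png

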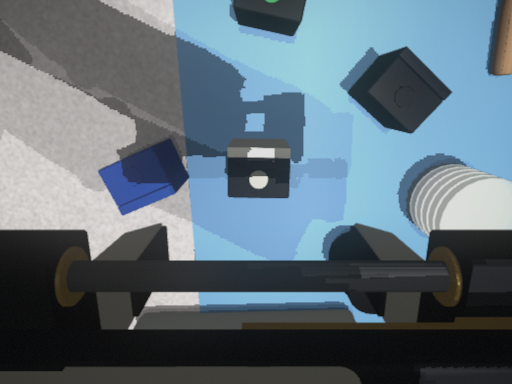

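The wrist view shows the white standard at u 226-291, v 138-197 with the dot at (258,180). It is centred under the tool, blue is near at (188,178), black is at (400,90) and the jar is near (360,250). I go down with the fingers partly closed to clear blue.

{"name": "carry_out", "arguments": {"steps": [[0.0006,0,0.01,0,0,0.008,0.18],[0,0,0.02,0,0,0,0.18],[0,0,0.025,0,0,0,0.18],[0,0,0.025,0,0,0,0.18],[0,0,0.025,0,0,0,0.18],[0,0,0.025,0,0,0,0.18],[0,0,0.025,0,0,0,0.18],[0,0,0.02,0,0,0,0.18],[0,0,0.015,0,0,0,0.18],[0,0,0.008,0,0,0,0.18]]}}

```text
time_s: 8.1
tool_pos: [424.7, -389.3, 36.3]
ee_rot: [[0.031, 1.0, -0.002], [1.0, -0.031, 0.002], [0.002, -0.002, -1.0]]
ft_force: [0.8, -0.0, 1.0]
gripper_width: 0.822
gripper_force: 0.0
```

{"name": "carry_out", "arguments": {"steps": [[0,0,0,0,0,0,0.18],[0,0,0,0,0,0,0.3],[0,0,0,0,0,0,0.4],[0,0,0,0,0,0,0.5],[0,0,0,0,0,0,0.5],[0,0,0,0,0,0,0.5],[0,0,0,0,0,0,0.5]]}}

```text
time_s: 8.68
tool_pos: [425.6, -391.8, 39.8]
ee_rot: [[0.033, 0.999, 0.001], [0.999, -0.033, -0.001], [-0.001, 0.001, -1.0]]
ft_force: [-1.3, 1.3, 6.8]
gripper_width: 0.655
gripper_force: 30.0
```

{"name": "carry_out", "arguments": {"steps": [[0,0,-0.006,0,0,0,0.5],[0,0,-0.013,0,0,0,0.5],[0,0,-0.02,0,0,0,0.5],[0,0,-0.025,0,0,0,0.5],[0,0,-0.025,0,0,0,0.5],[0,0,-0.025,0,0,0,0.5],[0,0,-0.025,0,0,0,0.5],[0,0,-0.02,0,0,0,0.5],[0,0,-0.012,0,0,0,0.5],[0,0,-0.006,0,0,0.055,0.5]]}}

```text
time_s: 9.52
tool_pos: [425.7, -391.9, 218.3]
ee_rot: [[0.087, 0.996, 0.002], [0.996, -0.087, -0.002], [-0.002, 0.002, -1.0]]
ft_force: [0.0, 0.4, -2.4]
gripper_width: 0.652
gripper_force: 30.0
```

```bash
cat >> h.py <<'E'
def T(target):
    s=st(); R=np.array(s['ee_rot']); print('yaw',np.degrees(np.arctan2(R[1,0],R[0,0])),'tool delta',(R.T@(np.array(target)-s['tool_pos'])).round(1))
E
python3 -c "
from h import *
T([579,172,215])"
```

```text
9.5167 [ 425.7 -391.9  218.3] [ 0.   0.4 -2.4] 0.6520546718006671 29.975523948669434 [ 55.3  23.6 -24.8  96.6  11.   62.   22.1]
yaw 84.99685151350508 tool delta [575.1 103.6   2.5]
```

{"name": "carry_out", "arguments": {"steps": [[0.02,0.0036,0,0,0,0,0.5],[0.035,0.0063,0,0,0,0,0.5],[0.035,0.0063,0,0,0,0,0.5],[0.035,0.0063,0,0,0,0,0.5],[0.035,0.0063,0,0,0,0,0.5],[0.035,0.0063,0,0,0,0,0.5],[0.035,0.0063,0,0,0,0,0.5],[0.035,0.0063,0,0,0,0,0.5],[0.035,0.0063,0,0,0,0,0.5],[0.035,0.0063,0,0,0,0,0.5]]}}

```text
time_s: 10.35
tool_pos: [514.5, -61.5, 216.2]
ee_rot: [[0.088, 0.996, 0.0], [0.996, -0.088, -0.0], [-0.0, 0.0, -1.0]]
ft_force: [0.1, -0.4, -1.4]
gripper_width: 0.653
gripper_force: 30.0
```

{"name": "carry_out", "arguments": {"steps": [[0.035,0.0063,0,0,0,0,0.5],[0.035,0.0063,0,0,0,0,0.5],[0.035,0.0063,0,0,0,0,0.5],[0.035,0.0063,0,0,0,0,0.5],[0.035,0.0063,0,0,0,0,0.5],[0.03,0.0054,0,0,0,0,0.5],[0.02,0.0036,0,0,0,0,0.5],[0.01,0.0018,0,0,0,0,0.5],[0,0,0,0,0,0,0.5]]}}

```text
time_s: 11.1
tool_pos: [577.2, 169.8, 215.8]
ee_rot: [[0.085, 0.996, -0.0], [0.996, -0.085, 0.001], [0.001, -0.0, -1.0]]
ft_force: [0.1, -0.4, -0.6]
gripper_width: 0.652
gripper_force: 30.0
```

Run:
```python
from h import *
T([579,172,215])
d=grab('wrist','w3.png');grab('side','side3.png');p=cloud(d)
s=env.get_state();z=s['tool_pos'][2]
loc=(p-s['tool_pos'])@np.array(s['ee_rot'])
g=(abs(loc[...,0])<45)&(abs(loc[...,1])<29)&(abs(loc[...,2])<45)
print('block seen pts',g.sum(), np.percentile(loc[g],[1,50,99],axis=0).round(1).tolist())
h=(abs(p[...,2]-86)<4)&(abs(p[...,0]-583)<24)&(abs(p[...,1]-220)<25)
q=p[h];print('port top',h.sum())
if h.sum()>50:print(np.percentile(q@np.array([.088,.9961,0]),[1,99]),np.percentile(q@np.array([.9961,-.088,0]),[1,99]))
```

```text
11.1 [577.2 169.8 215.8] [ 0.1 -0.4 -0.6] 0.6521022012761799 29.979131519794464 [  1.5  27.6 -33.4  92.9  16.3  64.5 -40.8]
yaw 85.1476867134525 tool delta [2.3 1.7 0.8]
block seen pts 14591 [[-13.9, -28.4, -32.7], [22.6, -0.3, -30.9], [27.4, 28.2, 34.4]]
port top 1990
[256.36759086 283.00752316] [538.06361283 584.96553272]
```

View pics/w3.png

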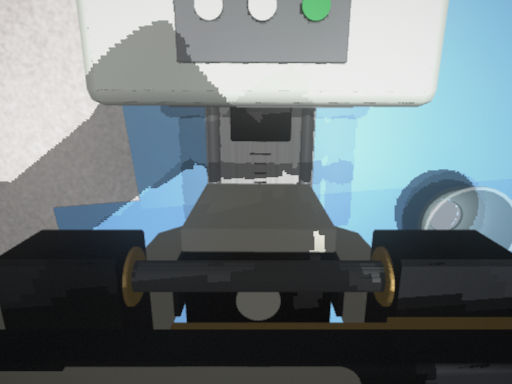

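The wrist view shows the gripped white standard: face at u 187-330, v 183-250, top with dot at (258,300). The port nose is ahead at u 230-291, v 108-142. It is aligned; I check the face plane and then lower it.

Run:
```python
from h import *
d=load('w3');p=cloud(d)
R=np.array([[.085,.996,0],[.996,-.085,0],[0,0,-1.]]);loc=(p-[577.2,169.8,215.8])@R
for v in range(186,254,8):
    r=loc[v,200:320];r=r[abs(r[:,0]-22)<15]; 
    if len(r): print(v,np.median(r,0).round(1),np.polyfit(r[:,1],r[:,0],1).round(3))
```

```text
186 [23.1 -0.1 31.3] [-4.0000e-03  2.3074e+01]
194 [23.1 -0.4 15.2] [-4.0000e-03  2.3058e+01]
202 [23.   0.1  1.8] [-5.0000e-03  2.3032e+01]
210 [ 23.    0.3 -10. ] [-3.0000e-03  2.3027e+01]
218 [ 23.    0.3 -20.1] [-2.0000e-03  2.3012e+01]
226 [ 23.    0.1 -28.9] [-4.0000e-03  2.2982e+01]
234 [ 20.6   0.3 -31.1] [ 0.    20.558]
242 [ 17.3   0.3 -31.1] [1.0000e-03 1.7279e+01]
250 [ 13.9   0.3 -31.1] [ 0.    13.912]
```

{"name": "carry_out", "arguments": {"steps": [[0.0035,0.001,0.012,0,0,0.003,0.5],[0.003,0.0006,0.02,0,0,0,0.5],[0,0,0.02,0,0,0,0.5],[0,0,0.02,0,0,0,0.5],[0,0,0.02,0,0,0,0.5],[0,0,0.018,0,0,0,0.5],[0,0,0.015,0,0,0,0.5],[0,0,0.01,0,0,0,0.5],[0,0,0.005,0,0,0,0.5],[0,0,0,0,0,0,0.5]]}}

```text
time_s: 12.03
tool_pos: [579.1, 172.3, 74.5]
ee_rot: [[0.092, 0.996, -0.002], [0.996, -0.092, -0.001], [-0.001, -0.002, -1.0]]
ft_force: [0.2, -0.3, -1.5]
gripper_width: 0.656
gripper_force: 30.0
```

{"name": "carry_out", "arguments": {"steps": [[0,0,0.002,0,0,0,0.5],[0,0,0.002,0,0,0,0.5],[0,0,0,0,0,0,0.5]]}}

```text
time_s: 12.28
tool_pos: [580.0, 173.6, 72.2]
ee_rot: [[0.091, 0.996, 0.001], [0.996, -0.091, 0.0], [0.0, 0.001, -1.0]]
ft_force: [-0.3, 0.0, -2.1]
gripper_width: 0.652
gripper_force: 30.0
```

Run:
```python
from h import *
T([579.3,176.1,64])
grab('wrist','w4.png');grab('side','side4.png');grab('scene','scene4.png')
```

```text
12.2833 [580.  173.6  72.2] [-0.3  0.  -2.1] 0.6522158690758277 29.97906982898712 [ -1.7  36.4 -29.6 100.8  22.9  48.8 -47. ]
yaw 84.77118175139847 tool delta [ 2.4 -0.9  8.2]
```

View pics/w4.png

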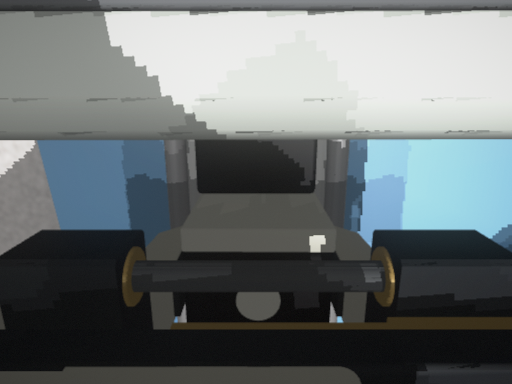

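The wrist view shows the white face (u 185-330) centred in front of the port nose (u 196-317, front edge v≈193). I lower it onto the bed.

{"name": "carry_out", "arguments": {"steps": [[0,0,0.002,0,0,0.002,0.5],[0,0,0.002,0,0,0,0.5],[0,0,0.001,0,0,0,0.5],[0,0,0.001,0,0,0,0.5],[0,0,0,0,0,0,0.5],[0,0,0,0,0,0,0.5]]}}

```text
time_s: 12.93
tool_pos: [579.6, 173.6, 65.6]
ee_rot: [[0.093, 0.996, -0.0], [0.996, -0.093, -0.0], [-0.0, -0.0, -1.0]]
ft_force: [0.1, 0.6, -2.1]
gripper_width: 0.649
gripper_force: 30.0
```

{"name": "carry_out", "arguments": {"steps": [[0,0,0.001,0,0,0,0.5],[0,0,0,0,0,0,0.5],[0,0,0,0,0,0,0.5]]}}

```text
time_s: 13.18
tool_pos: [579.8, 173.7, 64.8]
ee_rot: [[0.093, 0.996, 0.0], [0.996, -0.093, 0.0], [0.0, 0.0, -1.0]]
ft_force: [0.6, 0.3, -0.2]
gripper_width: 0.654
gripper_force: 30.0
```

{"name": "carry_out", "arguments": {"steps": [[0,0,0.001,0,0,0,0.5],[0,0,0,0,0,0,0.5],[0,0,0,0,0,0,0.5]]}}

```text
time_s: 13.43
tool_pos: [579.8, 173.7, 64.8]
ee_rot: [[0.093, 0.996, 0.001], [0.996, -0.093, -0.0], [-0.0, 0.001, -1.0]]
ft_force: [-3.1, -1.9, 9.2]
gripper_width: 0.653
gripper_force: 30.0
```

Run:
```python
from h import *
T([579.3,176.1,64])
s=env.get_state();d=grab('wrist','w5.png');p=cloud(d);R=np.array(s['ee_rot']);loc=(p-s['tool_pos'])@R
for u in range(215,300,20):
    c=loc[180:215,u]; print(u,[(v+180,*c[v].round(1)[[0,2]]) for v in range(0,35,4)])
```

```text
13.4333 [579.8 173.7  64.8] [-3.1 -1.9  9.2] 0.6532944524363697 29.984800815582275 [ -1.9  36.9 -29.3 101.1  23.3  48.1 -47.5]
yaw 84.67003214935293 tool delta [ 2.3 -0.7  0.8]
215 [(180, np.float64(39.7), np.float64(-22.4)), (184, np.float64(38.1), np.float64(-22.4)), (188, np.float64(36.2), np.float64(-21.4)), (192, np.float64(34.7), np.float64(-22.0)), (196, np.float64(32.9), np.float64(-21.5)), (200, np.float64(23.2), np.float64(4.2)), (204, np.float64(22.6), np.float64(-0.2)), (208, np.float64(23.0), np.float64(-7.0)), (212, np.float64(22.8), np.float64(-12.1))]
235 [(180, np.float64(39.7), np.float64(-22.2)), (184, np.float64(37.9), np.float64(-21.5)), (188, np.float64(36.4), np.float64(-22.2)), (192, np.float64(34.7), np.float64(-21.8)), (196, np.float64(32.9), np.float64(-21.3)), (200, np.float64(23.2), np.float64(4.4)), (204, np.float64(22.9), np.float64(-1.0)), (208, np.float64(23.1), np.float64(-7.4)), (212, np.float64(23.0), np.float64(-12.5))]
255 [(180, np.float64(39.6), np.float64(-22.0)), (184, np.float64(38.0), np.float64(-22.0)), (188, np.float64(36.5), np.float64(-
[... 361 characters left out ...]
(188, np.float64(36.3), np.float64(-21.6)), (192, np.float64(34.8), np.float64(-22.4)), (196, np.float64(32.9), np.float64(-21.5)), (200, np.float64(23.2), np.float64(4.3)), (204, np.float64(23.4), np.float64(-2.4)), (208, np.float64(22.8), np.float64(-6.3)), (212, np.float64(23.0), np.float64(-12.4))]
295 [(180, np.float64(39.8), np.float64(-22.6)), (184, np.float64(37.9), np.float64(-21.6)), (188, np.float64(36.4), np.float64(-21.9)), (192, np.float64(34.8), np.float64(-22.3)), (196, np.float64(32.9), np.float64(-21.4)), (200, np.float64(23.0), np.float64(5.2)), (204, np.float64(22.8), np.float64(-0.6)), (208, np.float64(23.2), np.float64(-7.6)), (212, np.float64(22.6), np.float64(-11.2))]
```

The block rests on the bed (9 N) with a gap of about 9 mm to the port. I ease off 1 mm, slide 6.5 mm in, set it down and release.

{"name": "carry_out", "arguments": {"steps": [[0,0,-0.001,0,0,0,0.5],[0.001,0,0,0,0,0,0.5],[0.0015,0,0,0,0,0,0.5],[0.0015,0,0,0,0,0,0.5],[0.0015,0,0,0,0,0,0.5],[0.001,0,0,0,0,0,0.5],[0,0,0,0,0,0,0.5],[0,0,0,0,0,0,0.5]]}}

```text
time_s: 14.15
tool_pos: [580.5, 180.3, 64.8]
ee_rot: [[0.093, 0.996, 0.001], [0.996, -0.093, 0.0], [0.0, 0.001, -1.0]]
ft_force: [-0.7, -1.4, 4.1]
gripper_width: 0.651
gripper_force: 30.0
```

Run:
```python
from h import *
T([579.3,176.1,64])
s=env.get_state();d=grab('wrist','w6.png');p=cloud(d);R=np.array(s['ee_rot']);loc=(p-s['tool_pos'])@R
for u in (235,255,275):
    c=loc[185:225,u]; print(u,[(v+185,*c[v].round(1)[[0,2]].tolist()) for v in range(0,35,3)])
```

```text
14.15 [580.5 180.3  64.8] [-0.7 -1.4  4.1] 0.6507113457937639 29.98462736606598 [ -2.6  37.1 -29.2 100.7  23.3  48.3 -47.9]
yaw 84.67047619795599 tool delta [-4.3 -0.8  0.8]
235 [(185, 37.5, -21.5), (188, 36.5, -22.5), (191, 34.9, -21.1), (194, 33.8, -21.7), (197, 32.7, -22.3), (200, 31.0, -20.6), (203, 29.9, -21.2), (206, 28.7, -21.6), (209, 27.5, -21.8), (212, 26.0, -21.1), (215, 23.1, -16.6), (218, 23.0, -20.0)]
255 [(185, 37.4, -21.3), (188, 36.4, -22.3), (191, 35.2, -22.2), (194, 34.0, -22.3), (197, 33.1, -23.3), (200, 31.1, -21.0), (203, 30.4, -22.9), (206, 28.7, -21.5), (209, 27.3, -21.2), (212, 26.1, -21.3), (215, 23.5, -17.7), (218, 22.9, -19.6)]
275 [(185, 37.7, -22.5), (188, 36.3, -21.7), (191, 35.4, -22.9), (194, 34.1, -22.5), (197, 32.9, -22.6), (200, 31.2, -21.3), (203, 30.4, -22.9), (206, 29.2, -23.0), (209, 27.5, -21.6), (212, 26.2, -21.5), (215, 22.7, -15.5), (218, 22.7, -19.1)]
```

{"name": "carry_out", "arguments": {"steps": [[0,0,0,0,0,0,0.3],[0,0,0,0,0,0,0.2],[0,0,0,0,0,0,0.1],[0,0,0,0,0,0,0],[0,0,0,0,0,0,0],[0,0,-0.008,0,0,0,0],[0,0,-0.02,0,0,0,0],[0,0,-0.03,0,0,0,0],[0,0,-0.035,0,0,0,0],[0,0,-0.035,0,0,0,0]]}}

```text
time_s: 15.03
tool_pos: [579.6, 180.1, 194.4]
ee_rot: [[0.092, 0.996, -0.001], [0.996, -0.092, 0.0], [0.0, -0.001, -1.0]]
ft_force: [0.7, 0.6, 0.2]
gripper_width: 1.001
gripper_force: 0.0
```

{"name": "carry_out", "arguments": {"steps": [[-0.015,0,-0.01,0,0,0,0],[-0.03,0,0,0,0,0,0],[-0.03,0,0,0,0,0,0],[-0.03,0,0,0,0,0,0],[-0.03,0,0,0,0,0,0],[-0.03,0,0,0,0,0,0],[-0.015,0,0,0,0,0,0],[0,0,0,0,0,0,0]]}}

```text
time_s: 15.7
tool_pos: [563.2, -4.3, 203.1]
ee_rot: [[0.099, 0.995, -0.0], [0.995, -0.099, -0.003], [-0.003, 0.0, -1.0]]
ft_force: [-0.7, -0.6, 0.1]
gripper_width: 0.997
gripper_force: 0.0
```

Run:
```python
from h import *
T([563.7,1,97])
d=grab('wrist','w7.png')
p=cloud(d);hsv=cv2.cvtColor(d['img'],cv2.COLOR_BGR2HSV)
m=(cv2.inRange(hsv,(2,100,30),(20,255,255))>0)&(p[...,2]>126)&(p[...,2]<140)
t=p[m];print('paddle',len(t),cv2.minAreaRect(t[:,:2].astype(np.float32)))
h=(abs(p[...,2]-95)<4)&(abs(p[...,0]-580)<60)&(abs(p[...,1]-178)<45);t=p[h]
if len(t)>50: print('white top',len(t),t[:,2].mean(),cv2.minAreaRect(t[:,:2].astype(np.float32)))
```

```text
15.7 [563.2  -4.3 203.1] [-0.7 -0.6  0.1] 0.9969330634452769 0.0 [ 18.4  24.5 -32.3  99.3  14.9  60.6 -24.6]
yaw 84.3222719364339 tool delta [ 5.600e+00 -1.000e-01  1.061e+02]
paddle 1811 ((563.1658325195312, 0.15400218963623047), (16.14801788330078, 58.46189880371094), 85.04814910888672)
```

View pics/w7.png

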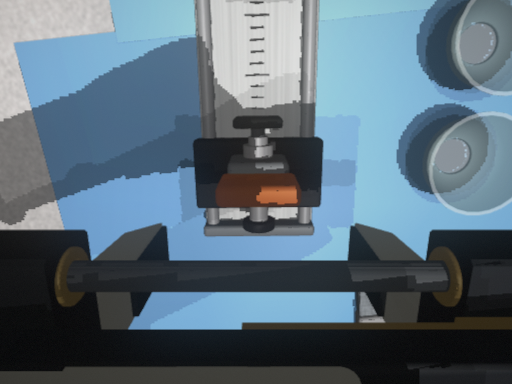

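The wrist view shows the open clamp: paddle at u 216-300, v 172-203, between the open fingers. I grip it again.

{"name": "carry_out", "arguments": {"steps": [[0.002,0,0.008,0,0,-0.005,0],[0.0015,0,0.018,0,0,0,0],[0,0,0.02,0,0,0,0],[0,0,0.02,0,0,0,0],[0,0,0.016,0,0,0,0],[0,0,0.012,0,0,0,0],[0,0,0.008,0,0,0,0],[0,0,0.004,0,0,0,0],[0,0,0,0,0,0,0],[0,0,0,0,0,0,0]]}}

```text
time_s: 16.58
tool_pos: [564.2, 4.7, 97.2]
ee_rot: [[0.088, 0.996, 0.001], [0.996, -0.088, 0.0], [0.0, 0.001, -1.0]]
ft_force: [1.0, 0.5, 0.2]
gripper_width: 1.0
gripper_force: 0.0
```

{"name": "carry_out", "arguments": {"steps": [[0,0,0,0,0,0,0.3],[0,0,0,0,0,0,0.3],[0,0,0,0,0,0,0.3],[0,0,0,0,0,0,0.5],[0,0,0,0,0,0,0.5],[0,0,0,0,0,0,0.5],[0,0,0,0,0,0,0.5],[0,0,0,0,0,0,0.5]]}}

```text
time_s: 17.25
tool_pos: [564.0, 4.2, 96.9]
ee_rot: [[0.088, 0.996, 0.0], [0.996, -0.088, -0.0], [-0.0, 0.0, -1.0]]
ft_force: [-0.7, -0.6, 2.5]
gripper_width: 0.648
gripper_force: 30.0
```

Run:
```python
from h import *
T([563.7,1,97])
for n in('scene','side'):
  d=grab(n,n+'8.png');p=cloud(d)
  h=(abs(p[...,2]-95)<5)&(abs(p[...,0]-580)<60)&(abs(p[...,1]-178)<32);t=p[h];print(n,len(t))
  if len(t)>30: print('white top',t[:,2].mean(),cv2.minAreaRect(t[:,:2].astype(np.float32)))
```

```text
17.25 [564.    4.2  96.9] [-0.7 -0.6  2.5] 0.6478183091382805 29.99999463558197 [ 15.3  31.4 -29.8 105.7  20.3  48.3 -29.5]
yaw 84.94390360086766 tool delta [-3.2 -0.  -0.1]
scene 523
white top 94.26710563300065 ((582.7318725585938, 178.66517639160156), (50.16594696044922, 60.935054779052734), 84.20951843261719)
side 832
white top 94.41344407821454 ((580.5857543945312, 179.13131713867188), (50.666831970214844, 62.02389144897461), 84.59484100341797)
```

{"name": "carry_out", "arguments": {"steps": [[0.004,0,0,0,0,0,0.5],[0.009,0,0,0,0,0,0.5],[0.012,0,0,0,0,0,0.5],[0.012,0,0,0,0,0,0.5],[0.012,0,0,0,0,0,0.5],[0.012,0,0,0,0,0,0.5],[0.01,0,0,0,0,0,0.5],[0.006,0,0,0,0,0,0.5],[0.004,0,0,0,0,0,0.5],[0.002,0,0,0,0,0,0.5]]}}

```text
time_s: 18.18
tool_pos: [571.2, 84.7, 96.9]
ee_rot: [[0.09, 0.996, -0.0], [0.996, -0.09, -0.004], [-0.004, -0.0, -1.0]]
ft_force: [-1.8, -10.1, 8.4]
gripper_width: 0.653
gripper_force: 30.0
```

{"name": "carry_out", "arguments": {"steps": [[0,0,0,0,0,0,0.5],[0,0,0,0,0,0,0.5],[0,0,0,0,0,0,0.5],[0,0,0,0,0,0,0.5]]}}

```text
time_s: 18.52
tool_pos: [571.3, 84.9, 96.9]
ee_rot: [[0.09, 0.996, -0.0], [0.996, -0.09, -0.003], [-0.003, 0.0, -1.0]]
ft_force: [-1.1, -5.5, 6.1]
gripper_width: 0.65
gripper_force: 30.0
```

Run:
```python
from h import *
T([571.5,88,97])
s=env.get_state();d=grab('wrist','w9.png');p=cloud(d);R=np.array(s['ee_rot']);loc=(p-s['tool_pos'])@R
b=loc[(abs(loc[...,1])<25)&(loc[...,0]>30)&(loc[...,0]<115)&(loc[...,2]>-12)&(loc[...,2]<10)]
print('block top loc',len(b)); 
if len(b): print(np.percentile(b[:,0],[.5,99.5]))
```

```text
18.5167 [571.3  84.9  96.9] [-1.1 -5.5  6.1] 0.6503321334894064 30.000337064266205 [  6.9  32.4 -29.6 103.7  20.6  49.3 -37.6]
yaw 84.85930734822908 tool delta [ 3.1 -0.  -0.1]
block top loc 12229
[ 68.89043399 108.91091814]
```

View pics/w9.png

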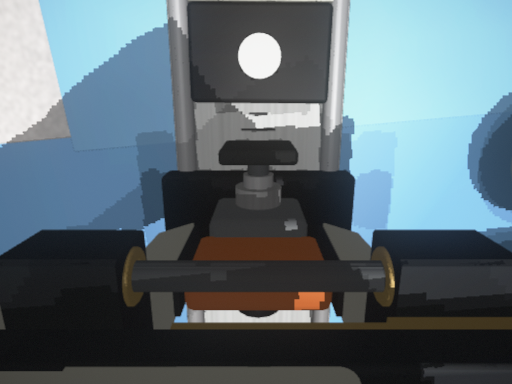

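The wrist view shows the white block from behind with its dot at (259,56) and rear edge at v≈103. The black pad is at u 219-298, v 141-165, and the two are square to each other. I measure the remaining gap.

Run:
```python
from h import *
d=load('w9');p=cloud(d);R=np.array([[.09,.996,0],[.996,-.09,0],[0,0,-1.]]);loc=(p-[571.3,84.9,96.9])@R
for v in list(range(92,112,3))+list(range(136,156,2)): print(v,np.median(loc[v,230:290],0).round(1)[[0,2]])
```

```text
92 [73.1  1.4]
95 [nan nan]
98 [70.6  1.1]
101 [69.3  2. ]
104 [66.3 71.1]
107 [64.5 71.1]
110 [nan nan]
136 [46.1 71.1]
138 [44.8 71. ]
140 [46. 51.]
142 [46.  42.3]
144 [46.  34.2]
146 [nan nan]
148 [nan nan]
150 [45.6 16.1]
152 [nan nan]
154 [43.7 15.2]
```

{"name": "carry_out", "arguments": {"steps": [[0.002,0,0,0,0,0,0.5],[0.003,0,0,0,0,0,0.5],[0.003,0,0,0,0,0,0.5],[0.003,0,0,0,0,0,0.5],[0.003,0,0,0,0,0,0.5],[0.002,0,0,0,0,0,0.5],[0.001,0,0,0,0,0,0.5],[0.001,0,0,0,0,0,0.5],[0.001,0,0,0,0,0,0.5],[0.001,0,0,0,0,0,0.5]]}}

```text
time_s: 19.4
tool_pos: [572.9, 103.7, 96.9]
ee_rot: [[0.09, 0.996, -0.0], [0.996, -0.09, -0.004], [-0.004, -0.0, -1.0]]
ft_force: [-2.6, -9.7, 8.1]
gripper_width: 0.652
gripper_force: 30.0
```

{"name": "carry_out", "arguments": {"steps": [[0.0005,0,0,0,0,0,0.5],[0.0005,0,0,0,0,0,0.5],[0.0005,0,0,0,0,0,0.5],[0.0005,0,0,0,0,0,0.5]]}}

```text
time_s: 19.73
tool_pos: [573.1, 105.7, 96.9]
ee_rot: [[0.09, 0.996, -0.001], [0.996, -0.09, -0.004], [-0.004, -0.0, -1.0]]
ft_force: [-2.0, -10.2, 8.7]
gripper_width: 0.651
gripper_force: 30.0
```

```bash
cat >> h.py <<'E'
def gap():
    T([582,205,97]);s=env.get_state();d=grab('wrist','w_%d.png'%int(s['time_s']*100));p=cloud(d);R=np.array(s['ee_rot']);loc=(p-s['tool_pos'])@R
    sub=loc[:,235:285]; 
    f=sub[(abs(sub[...,0]-46)<5)&(sub[...,2]>20)&(sub[...,2]<60)]
    b=sub[(abs(sub[...,2]-1)<4)&(sub[...,0]>35)&(sub[...,0]<120)]
    print('pad',np.median(f[:,0]) if len(f) else None,'block rear',np.percentile(b[:,0],.5), 'block y edges', np.percentile(loc[(abs(loc[...,2]-1)<4)&(loc[...,0]>60)&(loc[...,0]<85)][:,1],[1,99]))
E
python3 -c "
from h import *
gap()"
```

```text
19.7333 [573.1 105.7  96.9] [ -2.  -10.2   8.7] 0.6507485859991942 30.000511407852173 [  4.7  32.8 -29.5 102.9  20.7  49.8 -39.6]
yaw 84.82503065127138 tool delta [99.7 -0.1 -0.5]
pad None block rear 48.195673696066116 block y edges [-28.76691473  29.44611875]
```

{"name": "carry_out", "arguments": {"steps": [[0.0005,0,0,0,0,0,0.5],[0.0005,0,0,0,0,0,0.5],[0.0005,0,0,0,0,0,0.5],[0.0005,0,0,0,0,0,0.5]]}}

```text
time_s: 20.12
tool_pos: [573.3, 107.7, 96.9]
ee_rot: [[0.09, 0.996, -0.0], [0.996, -0.09, -0.004], [-0.004, -0.0, -1.0]]
ft_force: [-2.6, -9.6, 8.6]
gripper_width: 0.648
gripper_force: 30.0
```

{"name": "carry_out", "arguments": {"steps": [[0.0005,0,0,0,0,0,0.5],[0.0005,0,0,0,0,0,0.5]]}}

```text
time_s: 20.28
tool_pos: [573.3, 108.3, 96.9]
ee_rot: [[0.09, 0.996, -0.001], [0.996, -0.09, -0.005], [-0.005, -0.0, -1.0]]
ft_force: [-1.7, -12.1, 10.2]
gripper_width: 0.653
gripper_force: 30.0
```

```bash
python3 -c "
from h import *
gap()"
```

```text
20.2833 [573.3 108.3  96.9] [ -1.7 -12.1  10.2] 0.6528363305633927 30.00075191259384 [  4.4  32.9 -29.4 102.8  20.7  49.9 -39.9]
yaw 84.82139085866508 tool delta [97.1 -0.1 -0.6]
pad None block rear 45.885453792185814 block y edges [-28.82864666  29.34841699]
```

{"name": "carry_out", "arguments": {"steps": [[0.0005,0,0,0,0,0,0.5],[0.0005,0,0,0,0,0,0.5]]}}

```text
time_s: 20.5
tool_pos: [573.4, 109.2, 96.9]
ee_rot: [[0.09, 0.996, -0.001], [0.996, -0.09, -0.005], [-0.005, -0.0, -1.0]]
ft_force: [-3.6, -11.9, 9.3]
gripper_width: 0.648
gripper_force: 30.0
```

{"name": "carry_out", "arguments": {"steps": [[0.0005,0,0,0,0,0,0.5],[0.0005,0,0,0,0,0,0.5]]}}

```text
time_s: 20.67
tool_pos: [573.5, 110.2, 96.9]
ee_rot: [[0.09, 0.996, -0.001], [0.996, -0.09, -0.005], [-0.005, -0.0, -1.0]]
ft_force: [-3.1, -11.4, 10.1]
gripper_width: 0.65
gripper_force: 30.0
```

```bash
python3 -c "
from h import *
gap()"
```

```text
20.6667 [573.5 110.2  96.9] [ -3.1 -11.4  10.1] 0.6496550013026264 30.000868141651154 [  4.2  32.9 -29.4 102.7  20.8  49.9 -40.1]
yaw 84.817799721172 tool delta [95.2 -0.1 -0.6]
pad None block rear 45.98245810204589 block y edges [-28.96290489  29.19717294]
```

{"name": "carry_out", "arguments": {"steps": [[0.0005,0,0,0,0,0,0.5],[0.0005,0,0,0,0,0,0.5]]}}

```text
time_s: 20.88
tool_pos: [573.6, 110.7, 96.9]
ee_rot: [[0.091, 0.996, -0.001], [0.996, -0.091, -0.005], [-0.005, -0.0, -1.0]]
ft_force: [-2.8, -13.0, 11.0]
gripper_width: 0.653
gripper_force: 30.0
```

```bash
python3 -c "
from h import *
gap()"
```

```text
20.8833 [573.6 110.7  96.9] [ -2.8 -13.   11. ] 0.6530536683481706 30.00152438879013 [  4.1  32.9 -29.4 102.7  20.8  50.  -40.1]
yaw 84.80722704187536 tool delta [94.6 -0.1 -0.6]
pad None block rear 45.56288695886877 block y edges [-28.97688614  29.10763935]
```

{"name": "carry_out", "arguments": {"steps": [[0.0005,0,0,0,0,0,0.5],[0,0,0,0,0,0,0.5]]}}

```text
time_s: 21.1
tool_pos: [573.6, 111.0, 96.9]
ee_rot: [[0.091, 0.996, -0.001], [0.996, -0.091, -0.006], [-0.006, -0.0, -1.0]]
ft_force: [-4.4, -13.2, 10.7]
gripper_width: 0.65
gripper_force: 30.0
```

```bash
python3 -c "
from h import *
gap()"
```

```text
21.1 [573.6 111.   96.9] [ -4.4 -13.2  10.7] 0.6502824731979365 30.001351833343506 [  4.1  32.9 -29.4 102.7  20.8  50.  -40.2]
yaw 84.7987075532535 tool delta [94.4 -0.1 -0.7]
pad None block rear 45.011075477871096 block y edges [-28.93129802  29.1417604 ]
```

{"name": "carry_out", "arguments": {"steps": [[0.0005,0,0,0,0,0,0.5],[0,0,0,0,0,0,0.5]]}}

```text
time_s: 21.32
tool_pos: [573.6, 111.2, 96.9]
ee_rot: [[0.091, 0.996, -0.001], [0.996, -0.091, -0.006], [-0.006, -0.0, -1.0]]
ft_force: [-3.6, -14.0, 11.4]
gripper_width: 0.65
gripper_force: 30.0
```

```bash
python3 -c "
from h import *
gap()"
```

```text
21.3167 [573.6 111.2  96.9] [ -3.6 -14.   11.4] 0.6502260156305021 30.001777410507202 [  4.   32.9 -29.4 102.6  20.8  50.  -40.2]
yaw 84.7942604729389 tool delta [94.1 -0.1 -0.7]
pad None block rear 45.1453152425291 block y edges [-28.94198354  29.1604556 ]
```

{"name": "carry_out", "arguments": {"steps": [[0.0004,0,0,0,0,0,0.5],[0,0,0,0,0,0,0.5],[0,0,0,0,0,0,0.5]]}}

```text
time_s: 21.62
tool_pos: [573.6, 111.4, 96.9]
ee_rot: [[0.091, 0.996, -0.001], [0.996, -0.091, -0.006], [-0.006, -0.001, -1.0]]
ft_force: [-4.1, -14.3, 11.0]
gripper_width: 0.649
gripper_force: 30.0
```

{"name": "carry_out", "arguments": {"steps": [[0,0,0,0,0,0,0.3],[0,0,0,0,0,0,0.2],[0,0,0,0,0,0,0.1],[0,0,0,0,0,0,0],[0,0,0,0,0,0,0],[0,0,0,0,0,0,0]]}}

```text
time_s: 22.12
tool_pos: [573.6, 116.6, 96.6]
ee_rot: [[0.088, 0.996, -0.0], [0.996, -0.088, 0.0], [0.0, -0.0, -1.0]]
ft_force: [0.4, 0.2, -0.8]
gripper_width: 0.984
gripper_force: 0.0
```

```bash
python3 -c "
from h import *
gap()"
```

```text
22.1167 [573.6 116.6  96.6] [ 0.4  0.2 -0.8] 0.9842500081518967 0.0 [  3.9  33.  -29.6 102.6  20.6  49.8 -40.3]
yaw 84.97862544198354 tool delta [88.8  0.6 -0.4]
pad None block rear 39.45375382897508 block y edges [-28.2759626   29.89887385]
```

{"name": "carry_out", "arguments": {"steps": [[0,0,-0.005,0,0,0,0],[0,0,-0.015,0,0,0,0],[0,0,-0.025,0,0,0,0],[0,0,-0.03,0,0,0,0],[0,0,-0.03,0,0,0,0],[-0.01,0,-0.01,0,0,0,0],[-0.02,0,0,0,0,0,0],[-0.02,0,0,0,0,0,0],[0,0,0,0,0,0,0],[0,0,0,0,0,0,0]]}}

```text
time_s: 23.0
tool_pos: [569.3, 64.8, 211.8]
ee_rot: [[0.091, 0.996, -0.0], [0.996, -0.091, -0.001], [-0.001, 0.0, -1.0]]
ft_force: [0.6, 0.8, -0.1]
gripper_width: 0.998
gripper_force: 0.0
```

Run:
```python
from h import *
st();d=grab('wrist','w10.png');p=cloud(d);hsv=cv2.cvtColor(d['img'],cv2.COLOR_BGR2HSV)
m=(cv2.inRange(hsv,(2,100,30),(20,255,255))>0)&(p[...,2]>126)&(p[...,2]<140)
t=p[m];print('paddle',len(t),cv2.minAreaRect(t[:,:2].astype(np.float32)))
h=(abs(p[...,2]-95)<4)&(abs(p[...,0]-580)<40)&(abs(p[...,1]-180)<34);t=p[h]
print('white top',len(t),np.percentile(t[:,2],[5,50,95]),cv2.minAreaRect(t[:,:2].astype(np.float32)))
h=(abs(p[...,2]-86)<3)&(abs(p[...,0]-583)<28)&(p[...,1]>195)&(p[...,1]<240);print('port',np.percentile(p[h]@[.088,.9961,0],[1,99]),np.percentile(t@[.088,.9961,0],[.5,99.5]))
c=np.zeros((384,512,3),np.uint8);cv2.imwrite('pics/w10v.png',d['img'])
```

```text
23.0 [569.3  64.8 211.8] [ 0.6  0.8 -0.1] 0.9976720408960803 0.0 [ 11.3  24.9 -32.2  97.3  14.7  62.1 -30.7]
paddle 1912 ((572.9298095703125, 107.27604675292969), (15.246898651123047, 59.27053451538086), 84.90424346923828)
white top 5690 [94.29948738 95.74196582 97.04322776] ((579.8008422851562, 178.45989990234375), (46.441978454589844, 60.08003616333008), 84.86188507080078)Traceback (most recent call last):
  File "<stdin>", line 7, in <module>
    return _quantile_unchecked(
        a, q, axis, out, overwrite_input, method, keepdims, weights)
    return _ureduce(a,
                    func=_quantile_ureduce_func,
    ...<5 lines>...
                    overwrite_input=overwrite_input,
                    method=method)
    r = func(a, **kwargs)
    result = _quantile(arr,
                       quantiles=q,
    ...<2 lines>...
                       out=out,
                       weights=wgt)
    slices_having_nans = np.isnan(arr[-1, ...])
                                  ~~~^^^^^^^^^
IndexError: index -1 is out of bounds for axis 0 with size 0
```

The clamp stayed at y≈107.3. The block is square (84.86°), level, and stopped against the port with about 4-5 N above the drag. The arm is clear, so I hand it in.

```bash
python3 -c "
from h import *
print(env.finish_job())"
```

```text
the job is handed in; nothing more can be done
None
```

I handed the job in at about 23 s, and no verdict came back: by my measurements the white standard stands upright on the bed, its white face flush and square on the port, with the pad pressing about 4–5 N (estimated from the wrist force over the clamp's drag) and the arm clear.

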